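# Pack the screwdriver in the kit carton and fold its lid shut

### The arm

A 6-joint arm with a two-finger parallel gripper is mounted at the origin on the work surface. World frame = base frame: x ahead of the robot, y to its left, z up, the work surface at z = 0. Lengths are in m, angles in degrees, forces in N, time in s.
With the tool pointing down it reaches from about 0.35 to 0.875 m from the base axis. Payload 4.2 kg.
Tool frame: the origin (TCP) lies midway between the tips of the shut fingers; the grasp point (between the pads) lies 19 mm behind it; z points along the fingers, y is the line along which they close (so a half turn about z gives the same grasp; the last joint's range is limited). The gripper opens to 87 mm and grips with 3 to 60 N. Pads are 19 mm wide; open, the fingers measure 117 mm over their backs; the gripper's body (75 mm by 190 mm) begins 51 mm behind the grasp point.
Start: joints at [86.494, 22.042, 0.453, 0, -68.411, -14.817], TCP at [0.196, 0.593, 0.223] pointing down, gripper open.
Joint ranges: [-179.83, 179.83], [-69.29, 118.12], [-61.27, 80.66], [-181.25, 117.63], [-171.15, -9.14], [-177.46, 177.46]. Speed limits (degrees/s): [159.86, 159.86, 180, 180, 180, 180].

### API

Orientations are given as a 3x3 rotation matrix whose columns are the frame's x, y, z axes.
In Python, from station import * gives the robot as it stands.
- The arm moves only by the tool move_arm, never from a script. Its argument "targets" is text: rows parted by semicolons, each of 4 numbers parted by spaces: the shift along the world's x, y, z in units of 25 mm (1.0 is 25 mm), then the turn about the world's z in units of 5 degrees (1.0 is 5 degrees). In form: tx ty tz spin; .... A call has 1 to 10 rows; each row shifts and turns the commanded pose from where the row before left it; what a row does not reach is not made up. A row lasts 1/12 s, in which the tool goes at most 41.7 mm and 7.16 degrees, less where a joint would pass 70% of its speed; a pose out of reach is approached as far as the arm can. A call is refused whole if a number of a shift passes 1 or a number of a turn 1, either way. A call with a gripper value outside its range is refused whole. "gripper" is the finger opening in mm, from 0 to 87, set as the call begins (left out, the last holds). The fingers move at their own pace and stop on an object; the grip force is fixed at half the most. Time passes only in rows, so rows that do not move let the fingers close. It gives the time, the measured TCP pose, the force, the opening and the grip force at its end, in the units of the state.
- sense(): the state, without advancing time (a new reading comes with each control period).
- capture(name): name is "scene" or "side" or "wrist"; returns a dict with "image" (480x640x3 uint8, blue, green, red), "fx", "fy", "cx", "cy" (pixels), "D" ([k1, k2, p1, p2, k3] as OpenCV has them; the pictures are not rectified), "world_from_camera" (4x4, takes a point from camera to world coordinates); the wrist camera has in their place "hand_eye" (4x4, takes a point from camera to tool coordinates, whose origin is the TCP and whose axes are the flange's). Camera axes: x right, y up, looking along -z (the intrinsics and any distortion apply to the point x, -y, -z); pixel columns grow to the right and rows downward; lengths in m; the calibration is good to about 2 mm. A picture is of the moment at which its call begins: read the wrist's pose just before it. There is no depth.
- finish_job(): hands the job in; it is judged then, once.
The state is a dict: "time_s": time; "joints": joint angles; "joint_velocities": joint speeds; "effort": joint torques, N m; "tcp_pos": TCP position; "ee_rot": TCP orientation; "wrist_force": force on the tool from outside, world axes, zero at the start; "moment": the same for the moment, N m; "gripper_width": opening from 0.0 (shut) to 1.0 (fully open); "gripper_force": force on a finger pad.
Only numpy, scipy, OpenCV 4.12 (cv2) and the standard library are available. Lean on these libraries where they do the work, as an engineer would, in place of code of your own. Each camera call takes 0.05 s, during which the arm holds its last target. There are 200 camera calls.

### The job

Pull the yellow-handled screwdriver up out of the tool holder and lay it flat inside the open cardboard kit carton, keeping hold of it until it is down in the carton rather than dropping it in; then fold the lid fully shut. Do not crush the carton, leave the red and blue screwdrivers standing in the holder, and leave the holder and everything else where it is.

Things in the scene. Friction and masses are not known exactly. Their poses are not given: they have to be found in the camera images.
- yellow_driver: screwdriver, yellow six-sided handle with black bands, the one to pack. 197 mm long, 90 g. Stands on its tip in one well of the holder, handle up, leaning up to 15 degrees any way. Origin at the blade's tip, +z along the tool to the handle's end. Shaft 7 mm thick from 0 to 105 mm, handle 24 mm across flats from 105 to 197 mm; centre of mass about 125 mm from the tip.
- yellow_driver_grip (a point): point on the yellow screwdriver's axis, in the middle of its handle, 150 mm from the tip; axes as the screwdriver's
- yellow_driver_top (a point): centre of the end face of the yellow screwdriver's handle, 197 mm from the tip
- red_driver: screwdriver, red six-sided handle with black bands, to be left alone. 197 mm long, 90 g. Stands on its tip in one well of the holder, handle up, leaning up to 15 degrees any way. Origin at the blade's tip, +z along the tool to the handle's end. Shaft 7 mm thick from 0 to 105 mm, handle 24 mm across flats from 105 to 197 mm; centre of mass about 125 mm from the tip.
- blue_driver: screwdriver, blue six-sided handle with black bands, to be left alone. 197 mm long, 90 g. Stands on its tip in one well of the holder, handle up, leaning up to 15 degrees any way. Origin at the blade's tip, +z along the tool to the handle's end. Shaft 7 mm thick from 0 to 105 mm, handle 24 mm across flats from 105 to 197 mm; centre of mass about 125 mm from the tip.
- holder: loose weighted tool holder (0.9 kg): grey base plate 100 x 226 x 6 mm with three black square wells in a row along its y axis at y = -85, 0 and +85 mm, each 24 mm wide inside, 36 mm outside, floor at z = 6 mm, mouth at z = 90 mm. Origin at the centre of the base's underside, z up. Which screwdriver is in which well varies.
- carton: fixed open cardboard carton, 160 mm (x) by 270 mm (y) outside, walls and floor 5 mm thick, 50 mm high (inside 150 x 260 x 45 mm). Origin at the centre of its underside on the table, z up, +x towards the lid's hinge.
- lid (a joint): angle of the carton's lid (rad): 0 is fully shut, lying flat on the rim; about 1.57 is upright; it stops at 1.9. The hinge is stiff (about 0.16 N m): the lid stays where it is left.
- lid_hinge (a point): middle of the lid's hinge line, on the carton's top far edge (carton frame x = +80, y = 0, z = 50 mm); the hinge runs along the carton's y axis
- lid_edge (a point): middle of the lid's free edge on its outer face, 160 mm from the hinge; the lid is a 160 x 270 mm panel, 5 mm thick. Shut, it lies at carton x = -80, z = 55 mm.
- solder_spool: bystander: spool of solder, 54 mm across, 50 mm high; origin at the centre of its underside
- circuit_board: bystander: red circuit board, 60 x 85 mm, up to 14 mm high; origin at the centre of its underside
- multimeter: bystander: orange multimeter lying flat, 135 (x) x 72 x 34 mm; origin at the centre of its underside
- flux_jar: bystander: amber jar with a black cap, 44 mm across, 55 mm high; origin at the centre of its underside
- tape_roll: bystander: blue roll of tape lying flat, 60 mm across, 18 mm high; origin at the centre of its underside

How it is judged:
By the outcome, as a careful person would: the job done as asked, in the order asked, and still so for the second after the job is handed in, with the robot touching nothing.
It also fails if it takes over 58 s, if anything falls off the work surface, if the arm or the gripper's body presses on something with over 40 N, if the wrist force passes 120 N, or if a joint passes its speed limit or range.

## Working session

There is one attempt and no reset: what is moved stays moved. The work goes in short steps, Python scripts to look and compute and a tool call to move; the robot and the scene stay as the last step left them, time stands still between calls to the robot, and variables do not carry over. Pictures are saved under pics/ and viewed, at most 10 in all, crops included, and the job is handed in when it is done.

Besides the shell and the picture viewer there is one more tool, called by a JSON object that holds its "op" and its "data". move_arm: Moves the arm, as the interface text tells. Its arguments: {"type":"object","properties":{"targets":{"type":"string"},"gripper":{"type":"number"}},"required":["targets"]}

```bash
mkdir -p pics
cat > h.py <<'E'
from station import *
import numpy as np, cv2
def snap(n,f):
    s=sense(); c=capture(n); cv2.imwrite('pics/'+f,c['image'])
    K=np.array([[c['fx'],0,c['cx']],[0,c['fy'],c['cy']],[0,0,1]])
    if 'hand_eye' in c:
        T=np.eye(4);T[:3,:3]=s['ee_rot'];T[:3,3]=s['tcp_pos'];T=T@np.array(c['hand_eye'])
    else: T=np.array(c['world_from_camera'])
    return dict(im=c['image'],K=K,D=np.array(c['D'],float),T=T)
def ray(c,uv):
    p=cv2.undistortPoints(np.array([[uv]],float),c['K'],c['D'])[0,0]
    return c['T'][:3,3], c['T'][:3,:3]@np.array([p[0],-p[1],-1])
def onz(c,uv,z):
    o,d=ray(c,uv); return o+d*(z-o[2])/d[2]
def tri(c1,u1,c2,u2):
    o1,d1=ray(c1,u1);o2,d2=ray(c2,u2)
    t=np.linalg.lstsq(np.c_[d1,-d2],o2-o1,rcond=None)[0]
    a,b=o1+d1*t[0],o2+d2*t[1]; return (a+b)/2,np.linalg.norm(a-b)
E
python3 - <<'E'
from h import *
for n in('scene','side'):
    c=snap(n,n+'1.png'); print(n,c['T'].round(3).tolist())
print(sense())
E
```

```text
scene [[0.008, -0.779, 0.626, 1.104], [1.0, 0.008, -0.003, -0.031], [-0.002, 0.626, 0.779, 0.899], [0.0, 0.0, 0.0, 1.0]]
side [[-0.997, 0.073, -0.037, 0.482], [-0.08, -0.761, 0.644, 0.48], [0.019, 0.645, 0.764, 0.755], [0.0, 0.0, 0.0, 1.0]]
{'time_s': 0.1, 'joints': array([ 8.64937786e+01,  2.20859300e+01,  3.86087656e-01, -2.41049603e-02,
       -6.84120210e+01, -1.48159426e+01]), 'joint_velocities': array([-0.02774497, -0.13222495,  0.21505267,  0.01021208, -0.05743138,
        0.01744577]), 'effort': array([-3.66894346e-04, -3.91687167e+01,  1.87936699e+01,  4.23190087e+00,
        1.35012501e-02, -7.12099632e-05]), 'tcp_pos': array([0.19630077, 0.59279037, 0.22156624]), 'ee_rot': array([[ 9.49255183e-01, -3.14506500e-01, -5.09867223e-04],
       [-3.14506890e-01, -9.49253239e-01, -1.92477380e-03],
       [ 1.21360758e-04,  1.98745826e-03, -9.99998018e-01]]), 'wrist_force': array([-0.00072948, -0.7216781 ,  0.54952172]), 'moment': array([ 0.03243118, -0.02755241, -0.00339001]), 'gripper_force': 0.0, 'gripper_width': 0.9999175222289572}
```

View pics/scene1.png

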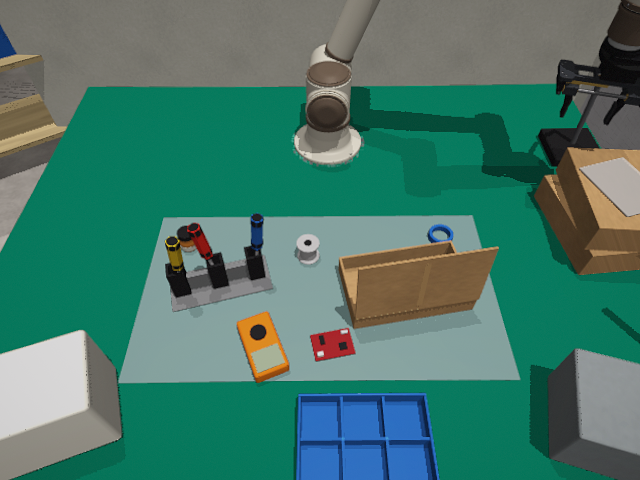

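View pics/side1.png

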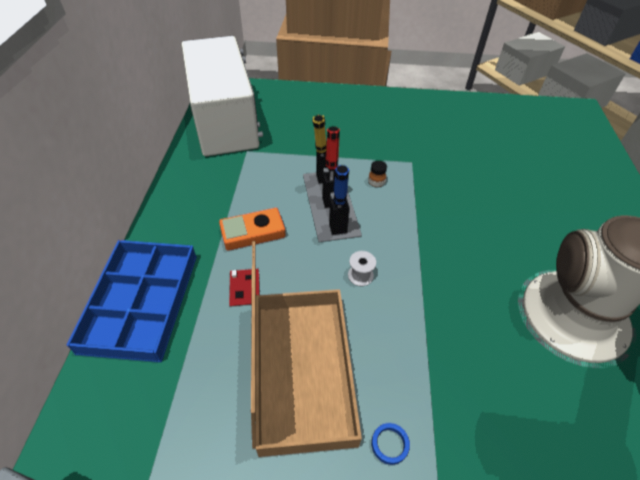

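The scene view shows the yellow driver at (175,255) in the -y end well, red at (200,240) and blue at (257,230). The carton is around (415,290) with its lid about upright on the far side. In the side view the carton rim corners are near (258,452), (358,443), (340,292) and (258,295).

```bash
cat >> h.py <<'E'
def ymask(im,lo=(20,130,90),hi=(33,255,255)):
    m=cv2.inRange(cv2.cvtColor(im,cv2.COLOR_BGR2HSV),lo,hi)
    n,l,s,c=cv2.connectedComponentsWithStats(cv2.morphologyEx(m,cv2.MORPH_CLOSE,np.ones((9,9))))
    k=1+np.argmax(s[1:,4]); return ((l==k)&(m>0)),s[k]
def axis(c,lo,hi):
    m,st=ymask(c['im'],lo,hi); p=np.argwhere(m)[:,::-1].astype(np.float32)
    vx,vy,x,y=cv2.fitLine(p,cv2.DIST_L2,0,.01,.01).ravel()
    t=(p-[x,y])@[vx,vy]; return np.array([x,y])+np.outer([t.min(),t.max()],[vx,vy]),st
def driver(A,B,lo,hi):
    N=[];out=[]
    for c in(A,B):
        e,st=axis(c,lo,hi); o,d1=ray(c,e[0]);_,d2=ray(c,e[1]); n=np.cross(d1,d2);n/=np.linalg.norm(n);N.append((n,o)); out.append((e.round(0).tolist(),st.tolist()))
    d=np.cross(N[0][0],N[1][0]);d/=np.linalg.norm(d);d*=np.sign(d[2])
    M=np.array([N[0][0],N[1][0],[0,0,1]]);
    at=lambda z:np.linalg.solve(M,[N[0][0]@N[0][1],N[1][0]@N[1][1],z])
    return d,at,out
E
python3 - <<'E'
from h import *
A=snap('scene','a.png');B=snap('side','b.png')
for n,lo,hi in(('y',(20,130,70),(33,255,255)),('r',(0,170,60),(5,255,255)),('b',(108,150,40),(125,255,255))):
    try:
        if n!='y':
            for c,bx in((A,(160,200,270,290)),(B,(310,110,355,210))):
                z=np.zeros_like(c['im']);x,y,X,Y=bx;z[y:Y,x:X]=c['im'][y:Y,x:X];c['m']=z
            AA=dict(A,im=A['m']);BB=dict(B,im=B['m'])
        else: AA,BB=A,B
        d,at,o=driver(AA,BB,lo,hi); tip=at(.006); print(n,d.round(3),'tip',tip.round(4),'top',(tip+d*.197).round(4),o)
    except Exception as e: print(n,e)
for uv in((258,452),(358,443),(340,292),(258,295)): print(onz(B,uv,.05).round(3))
# zoomed crops
cs=cv2.resize(B['im'][230:470,220:420],None,fx=2.5,fy=2.5,interpolation=cv2.INTER_CUBIC)
ca=cv2.resize(A['im'][200:350,140:300],None,fx=3.5,fy=3.5,interpolation=cv2.INTER_CUBIC)
cv2.imwrite('pics/cs.png',cs);cv2.imwrite('pics/ca.png',ca)
E
```

```text
y [0.097 0.16  0.982] tip [ 0.5217 -0.3445  0.006 ] top [ 0.5408 -0.313   0.1995] [([[171.0, 236.0], [177.0, 270.0]], [165, 237, 18, 34, 415]), ([[317.0, 118.0], [322.0, 151.0]], [313, 118, 13, 34, 292])]
r [-0.008 -0.149  0.989] tip [ 0.5075 -0.2503  0.006 ] top [ 0.5059 -0.2798  0.2008] [([[190.0, 224.0], [209.0, 258.0]], [187, 224, 26, 36, 414]), ([[331.0, 168.0], [333.0, 130.0]], [326, 130, 13, 39, 406])]
b [0.016 0.112 0.994] tip [ 0.4799 -0.1765  0.006 ] top [ 0.483  -0.1545  0.2017] [([[256.0, 250.0], [256.0, 215.0]], [251, 215, 12, 36, 330]), ([[339.0, 204.0], [341.0, 169.0]], [334, 169, 15, 36, 407])]
[0.575 0.313 0.05 ]
[0.427 0.288 0.05 ]
[0.468 0.022 0.05 ]
[0.622 0.043 0.05 ]
```

View pics/cs.png

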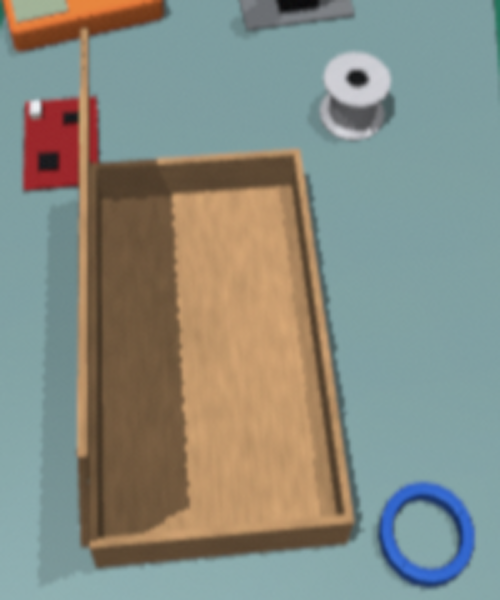

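View pics/ca.png

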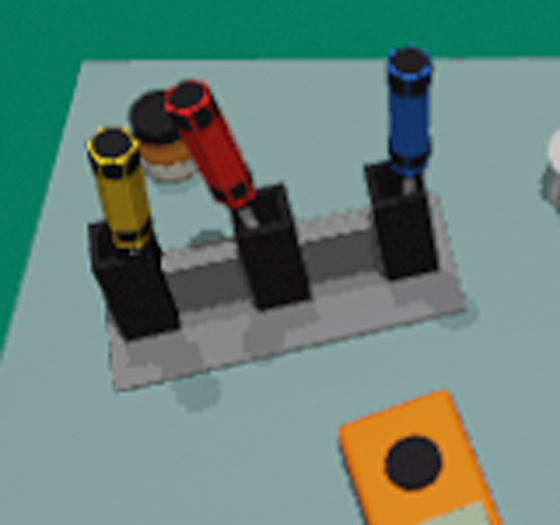

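Crop 1 shows the carton rim corners at crop (352,516), (300,151), (90,543) and (97,165). Crop 2 shows the yellow handle's end cap at crop (115,143), with the handle leaning away from the red one.

Run:
```python
from h import *
A=snap('scene','a.png');B=snap('side','b.png')
P=[onz(B,(220+u/2.5,230+v/2.5),.05) for u,v in((352,516),(300,151),(90,543),(97,165))]
for p in P: print(p.round(4))
v=P[0]-P[1]; print('yaw of +y',np.degrees(np.arctan2(-v[0],v[1])), np.linalg.norm(v),np.linalg.norm(P[0]-P[2]),np.linalg.norm(P[1]-P[3]))
# yellow: top cap in scene
print('cap scene z=.2',onz(A,(172.9,240.9),.2).round(4))
# well mouth corners of yellow well in scene crop, z=.09
for u,v in((91,225),(105,265),(163,250),(150,215)):print(onz(A,(140+u/3.5,200+v/3.5),.09).round(3))
for u,v in((233,217),(290,186),(250,250),(303,235),(364,168),(420,200)):print('o',onz(A,(140+u/3.5,200+v/3.5),.09).round(3))
print('base',[onz(A,(140+u/3.5,200+v/3.5),.006).round(3) for u,v in((117,385),(463,308))])
# lid top corners: near in scene
print([onz(A,uv,.21).round(3) for uv in((357,268),(497,248))])
cv2.imwrite('pics/cy.png',cv2.resize(B['im'][105:245,290:390],None,fx=5.5,fy=4.2,interpolation=cv2.INTER_CUBIC))
```

```text
[0.4228 0.2783 0.05  ]
[0.4679 0.018  0.05  ]
[0.5788 0.3069 0.05  ]
[0.6198 0.0446 0.05  ]
yaw of +y 9.829817475032431 0.264154197588956 0.15862457085271023 0.15420967998753515
cap scene z=.2 [ 0.5396 -0.3112  0.2   ]
[ 0.515 -0.358  0.09 ]
[ 0.545 -0.343  0.09 ]
[ 0.534 -0.311  0.09 ]
[ 0.508 -0.323  0.09 ]
o [ 0.51  -0.272  0.09 ]
o [ 0.486 -0.24   0.09 ]
o [ 0.535 -0.258  0.09 ]
o [ 0.524 -0.227  0.09 ]
o [ 0.472 -0.195  0.09 ]
o [ 0.498 -0.157  0.09 ]
base [array([ 0.579, -0.35 ,  0.006]), array([ 0.524, -0.136,  0.006])]
[array([0.614, 0.04 , 0.21 ]), array([0.571, 0.305, 0.21 ])]
```

View pics/cy.png

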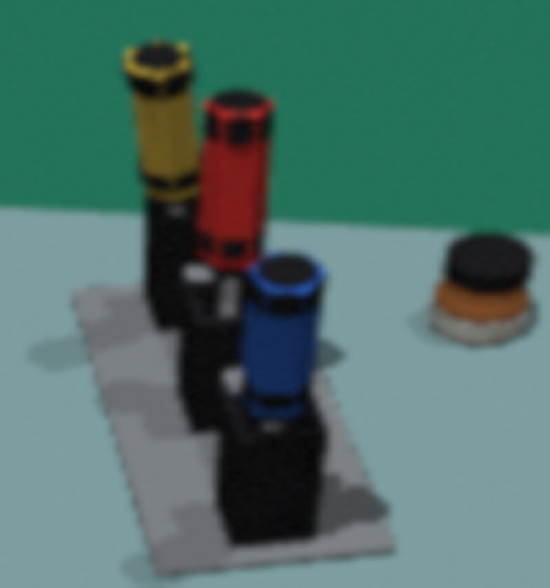

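The side crop shows the yellow cap at (157,55), clear of the red handle. I'll lift, move above the holder and look with the wrist camera.

{"op": "move_arm", "data": {"targets": "0.6 -0.6 1 0;1 -1 1 0;1 -1 1 0;1 -1 1 0;1 -1 0.5 0;1 -1 0 0;1 -1 0 0;1 -1 0 0;1 -1 0 0;1 -1 0 0", "gripper": 87}}

```text
time_s: 1.13
tcp_pos: [0.4345, 0.3546, 0.3324]
ee_rot: [[0.949, -0.314, 0.0], [-0.314, -0.949, 0.0], [0.0, -0.0, -1.0]]
wrist_force: [0.7, 0.9, 0.0]
gripper_width: 1.002
gripper_force: 0.0
```

{"op": "move_arm", "data": {"targets": "0.2 -1 0 -0.4;0 -1 0 -0.4;0 -1 0 -0.4;0 -1 0 -0.4;0 -1 0 -0.4;0 -1 0 -0.4;0 -1 0 -0.4;0 -1 0 -0.4;0 -1 0 -0.4;0 -1 0 0"}}

```text
time_s: 1.97
tcp_pos: [0.4383, 0.1049, 0.3324]
ee_rot: [[0.805, -0.593, 0.0], [-0.593, -0.805, 0.0], [0.0, -0.0, -1.0]]
wrist_force: [1.2, 0.1, -0.7]
gripper_width: 0.999
gripper_force: 0.0
```

{"op": "move_arm", "data": {"targets": "0 -1 0 0;0 -1 0 0;0 -1 0 0;0 -1 0 0;0 -1 0 0;0 -1 0 0;0 -1 0 0;0 -1 0 0;0 -1 0 0;0 0 0 0"}}

```text
time_s: 2.8
tcp_pos: [0.4382, -0.1217, 0.3321]
ee_rot: [[0.803, -0.596, -0.001], [-0.596, -0.803, -0.001], [0.0, 0.001, -1.0]]
wrist_force: [0.0, -0.5, -0.5]
gripper_width: 0.998
gripper_force: 0.0
```

Run:
```python
from h import *
A=snap('scene','a.png');B=snap('side','b.png');W=snap('wrist','w1.png')
t,e=tri(A,(172.9,240.9),B,(318.5,118.1));b,e2=tri(A,(177.1,268.6),B,(320.9,151.9))
d=(t-b)/np.linalg.norm(t-b);print('top',t.round(4),e,'bot',b.round(4),e2,np.linalg.norm(t-b),d.round(3),'tip',(t-.197*d).round(4))
s=sense();print(s['tcp_pos'],s['ee_rot'].round(3).tolist(),s['joints'].round(1),s['time_s'])
print(W['T'].round(3).tolist())
```

```text
top [ 0.5399 -0.3114  0.2026] 0.0032368934006506657 bot [ 0.5333 -0.3287  0.0995] 0.0006098136661318854 0.10472844184727952 [0.063 0.165 0.984] tip [ 0.5275 -0.3438  0.0086]
[ 0.43846076 -0.11889599  0.33214247] [[0.805, -0.593, -0.0], [-0.593, -0.805, 0.0], [-0.0, -0.0, -1.0]] [  5.4   1.3 -10.6  -0.  -78.1  48.2] 2.95
[[-0.595, 0.779, 0.198, 0.492], [-0.804, -0.576, -0.148, -0.159], [-0.001, -0.247, 0.969, 0.494], [0.0, 0.0, 0.0, 1.0]]
```

View pics/w1.png

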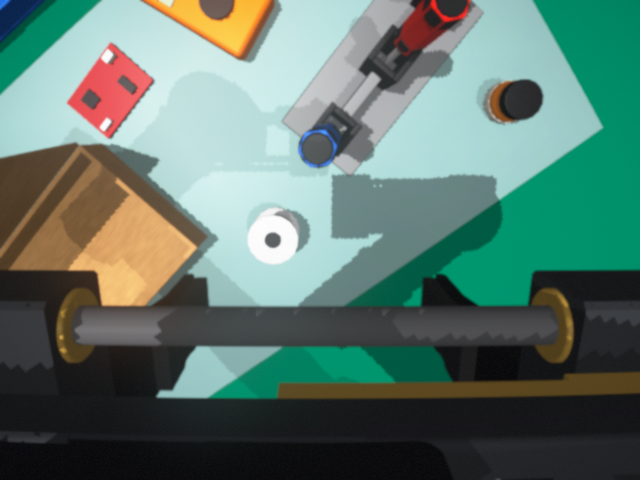

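The wrist view shows red and blue upright in the holder, and the path is clear. Now I'll go above the yellow driver.

{"op": "move_arm", "data": {"targets": "0.4 -1 0 0.4;0.4 -1 0 0.4;0.4 -1 0 0.4;0.4 -1 0 0.4;0.4 -1 0 0.4;0.4 -1 -0.2 0.4;0.4 -1 -0.3 0.2;0.4 -0.9 -0.3 0;0.45 -0.5 0 0;0 0 0 0"}}

```text
time_s: 3.78
tcp_pos: [0.5315, -0.3297, 0.31]
ee_rot: [[0.918, -0.396, -0.002], [-0.396, -0.918, 0.001], [-0.002, 0.0, -1.0]]
wrist_force: [0.1, 0.1, -0.6]
gripper_width: 0.998
gripper_force: 0.0
```

Run:
```python
from h import *
B=snap('side','b2.png');A=snap('scene','a2.png')
im=np.hstack([cv2.resize(B['im'][40:220,270:400],(390,540)),cv2.resize(A['im'][100:300,110:260],(405,540))]);cv2.imwrite('pics/m.png',im)
s=sense();print(s['tcp_pos'],s['ee_rot'].round(3).tolist())
```

```text
[ 0.53032748 -0.32806229  0.31153074] [[0.919, -0.395, -0.001], [-0.395, -0.919, 0.001], [-0.001, -0.0, -1.0]]
```

View pics/m.png

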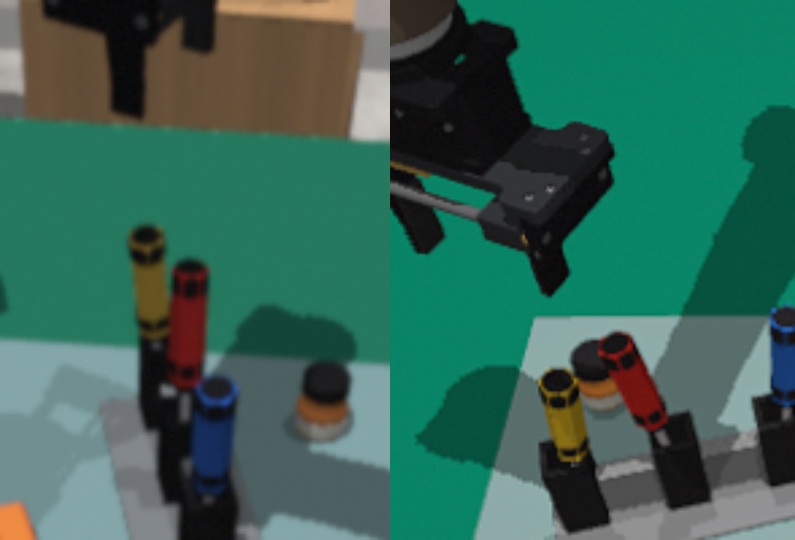

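The composite shows the gripper above the yellow driver, with the fingers clear of the red one. Next I descend and close.

{"op": "move_arm", "data": {"targets": "0 -0.05 -1 0;0 0 -1 0;0 0 -1 0;0 0 -1 0;0 0 -0.8 0;0 0 -0.4 0;0 0 0 0"}}

```text
time_s: 4.47
tcp_pos: [0.5287, -0.3284, 0.1804]
ee_rot: [[0.919, -0.395, -0.004], [-0.395, -0.919, 0.002], [-0.004, -0.0, -1.0]]
wrist_force: [0.5, 0.0, -0.1]
gripper_width: 0.998
gripper_force: 0.0
```

{"op": "move_arm", "data": {"targets": "0 0 0 0;0 0 0 0;0 0 0 0;0 0 0 0;0 0 0 0;0 0 0 0;0 0 0 0;0 0 0 0", "gripper": 12}}

```text
time_s: 5.13
tcp_pos: [0.5299, -0.3302, 0.1823]
ee_rot: [[0.918, -0.396, 0.0], [-0.396, -0.918, -0.0], [0.0, 0.0, -1.0]]
wrist_force: [-0.9, 0.8, -0.4]
gripper_width: 0.474
gripper_force: 0.0
```

Run:
```python
from h import *
B=snap('side','b3.png');A=snap('scene','a3.png')
im=np.hstack([cv2.resize(B['im'][60:220,270:400],(440,540)),cv2.resize(A['im'][150:300,150:250],(360,540))]);cv2.imwrite('pics/m2.png',im)
s=sense();print(s['tcp_pos'],s['wrist_force'],s['gripper_width']*87,s['gripper_force'],s['time_s'])
```

```text
[ 0.52985008 -0.33017811  0.1821989 ] [-0.30651977  0.67928282  0.43951203] 33.84312969009561 0.01732921789766806 5.2333
```

View pics/m2.png

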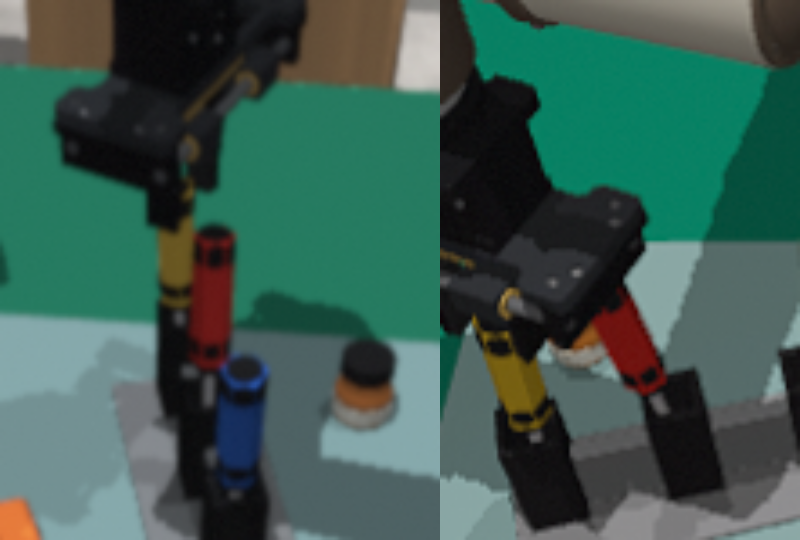

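The pictures show the handle between the fingers, still closing. I continue closing, then lift along the tool.

{"op": "move_arm", "data": {"targets": "0 0 0 0;0 0 0 0;0 0 0 0;0 0 0 0;0 0 0 0;0 0 0 0"}}

```text
time_s: 5.73
tcp_pos: [0.5298, -0.3302, 0.1822]
ee_rot: [[0.918, -0.396, -0.0], [-0.396, -0.918, -0.0], [-0.0, 0.0, -1.0]]
wrist_force: [0.3, 0.4, -0.3]
gripper_width: 0.274
gripper_force: 29.6
```

```bash
cat > st.py <<'E'
from h import *
def yel():
    A=snap('scene','ta.png');B=snap('side','tb.png')
    try:
        d,at,o=driver(A,B,(20,130,70),(33,255,255)); print('dir',d.round(3),'z.15',at(.15).round(4),o)
    except Exception as e: print(e)
    return A,B
def st():
    s=sense();print(s['tcp_pos'].round(4),'F',s['wrist_force'].round(1),'w',round(s['gripper_width']*87,1),round(float(s['gripper_force']),1),s['joints'].round(0),s['time_s'])
E
python3 -c "
from st import *
yel();st()"
```

```text
dir [-0.052  0.004  0.999] z.15 [ 0.5305 -0.3345  0.15  ] [([[160.0, 231.0], [174.0, 269.0]], [156, 229, 23, 40, 385]), ([[321.0, 149.0], [324.0, 115.0]], [318, 115, 10, 35, 207])]
[ 0.5298 -0.3302  0.1822] F [-0.3 -0.2  0. ] w 24.0 29.6 [-17.  24.  -3.   0. -63.  84.] 5.8333
```

{"op": "move_arm", "data": {"targets": "0 0 0.4 0;0 0 0.6 0;0 0 0.8 0;0 0 0.8 0;0 0 0.8 0;0 0 0.8 0;0 0 1 0;0 0 1 0;0 0 1 0;0 0 1 0"}}

```text
time_s: 6.67
tcp_pos: [0.5295, -0.3298, 0.3892]
ee_rot: [[0.918, -0.396, 0.001], [-0.396, -0.918, 0.0], [0.0, -0.0, -1.0]]
wrist_force: [0.3, -0.7, -1.2]
gripper_width: 0.275
gripper_force: 29.6
```

```bash
python3 -c "
from st import *
A,B=yel();st()
for n,lo,hi in(('r',(0,170,60),(5,255,255)),('b',(108,150,40),(125,255,255))):
    for c,bx in((A,(160,200,270,290)),(B,(310,110,355,210))):
        z=np.zeros_like(c['im']);x,y,X,Y=bx;z[y:Y,x:X]=c['im'][y:Y,x:X];c['m']=z
    d,at,o=driver(dict(A,im=A['m']),dict(B,im=B['m']),lo,hi);print(n,d.round(3),at(.006).round(3))
"
```

```text
dir [-0.049  0.008  0.999] z.15 [ 0.5413 -0.335   0.15  ] [([[121.0, 136.0], [145.0, 199.0]], [120, 134, 32, 66, 656]), ([[323.0, 61.0], [327.0, 11.0]], [318, 11, 14, 51, 492])]
[ 0.5309 -0.331   0.3933] F [-0.  -0.2 -0.1] w 23.9 29.6 [-17.  19.  19.   0. -90.  84.] 6.7667
r [-0.012 -0.152  0.988] [ 0.508 -0.25   0.006]
b [0.007 0.104 0.995] [ 0.481 -0.175  0.006]
```

{"op": "move_arm", "data": {"targets": "0 0 1 0;0 0 0.9 -0.5;0 0.6 0 -0.8;-0.1 1 0 -0.8;-0.1 1 0 -0.8;-0.1 1 0 -0.8;-0.1 1 0 -0.8;-0.1 1 0 -0.8;-0.1 1 0 -0.8;-0.1 1 0 -0.8"}}

```text
time_s: 7.6
tcp_pos: [0.5117, -0.1387, 0.4343]
ee_rot: [[0.53, -0.848, -0.001], [-0.848, -0.53, 0.001], [-0.001, 0.0, -1.0]]
wrist_force: [0.3, -0.1, -1.2]
gripper_width: 0.276
gripper_force: 29.6
```

{"op": "move_arm", "data": {"targets": "-0.1 1 0 -0.8;-0.1 1 0 -0.8;-0.1 1 0 -0.8;-0.1 1 0 -0.8;-0.1 1 0 -0.6;-0.05 1 0 -0.6;0 1 0 0;0 1 0 0;0 0.4 0 0;0 0 0 0"}}

```text
time_s: 8.43
tcp_pos: [0.4983, 0.0717, 0.434]
ee_rot: [[0.18, -0.984, -0.001], [-0.984, -0.18, 0.0], [-0.0, 0.001, -1.0]]
wrist_force: [-0.5, -0.3, -0.7]
gripper_width: 0.274
gripper_force: 29.6
```

```bash
python3 -c "
from st import *
A,B=yel();st();print(sense()['ee_rot'].round(3).tolist())
"
```

```text
dir [ 0.032 -0.131  0.991] z.15 [0.4884 0.1004 0.15  ] [([[374.0, 96.0], [377.0, 165.0]], [369, 96, 18, 70, 539]), ([[329.0, 194.0], [330.0, 125.0]], [320, 125, 21, 70, 1035])]
[0.4984 0.0698 0.4345] F [ 0.6 -0.3 -0.4] w 24.0 29.6 [ 26.   6.   8.   0. -93. -16.] 8.5333
[[0.177, -0.984, -0.001], [-0.984, -0.177, -0.0], [0.0, 0.001, -1.0]]
```

```bash
python3 -c "
from h import *
B=snap('side','b4.png');A=snap('scene','a4.png')
cv2.imwrite('pics/m3.png',np.hstack([cv2.resize(B['im'][100:340,260:420],(400,600)),cv2.resize(A['im'][80:320,300:460],(400,600))]))
"
```

```text
(no output)
```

View pics/m3.png

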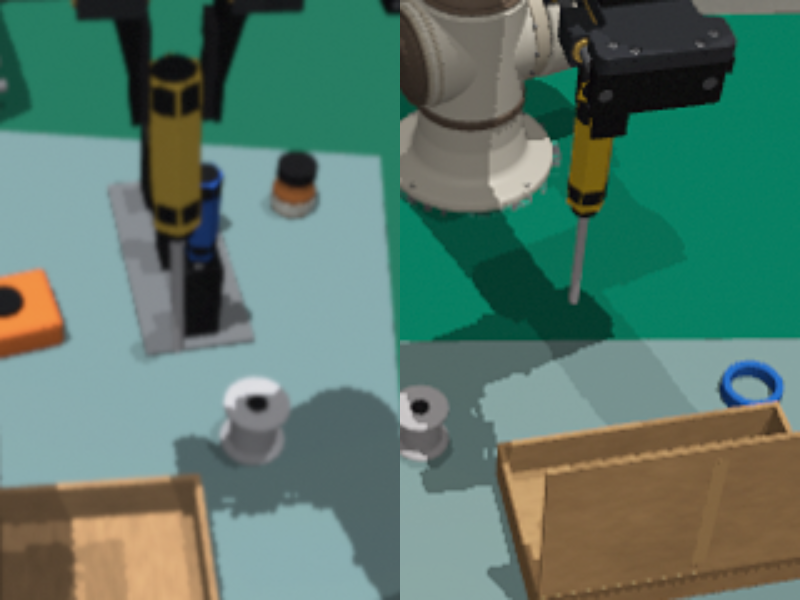

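The view shows the driver held near-vertical, with its tip at side (333,238) and scene (370,200) and the handle's lower end at side (331,194) and scene (374,165).

```bash
python3 -c "
from h import *
B=snap('side','b4.png');A=snap('scene','a4.png')
t,e=tri(A,(369.6,200),B,(332.8,238));h,f=tri(A,(374,164.8),B,(330.8,194));print(t,e,h,f,np.linalg.norm(h-t),(h-t)/np.linalg.norm(h-t))
print(sense()['tcp_pos'])
"
```

```text
[0.48861246 0.06708526 0.25960157] 0.0044821634863650185 [0.49383837 0.06770645 0.35159647] 0.0013207932271652129 0.09214530072372278 [0.05671379 0.00674137 0.99836772]
[0.49857597 0.06896866 0.43476955]
```

{"op": "move_arm", "data": {"targets": "0.1 0 -0.6 -0.1;0 0 -1 0;0 0 -1 0;0 0 -1 0;0 0 -1 0;0 0 -1 0;0 0 -1 0;0 0 -1 0;0 0 -1 0;0 0 -0.8 0"}}

```text
time_s: 9.57
tcp_pos: [0.5005, 0.0688, 0.198]
ee_rot: [[0.167, -0.986, -0.002], [-0.986, -0.167, -0.0], [0.0, 0.002, -1.0]]
wrist_force: [-0.6, -0.0, -1.2]
gripper_width: 0.278
gripper_force: 29.6
```

{"op": "move_arm", "data": {"targets": "0 0 -0.2 0;0 0 -0.2 0;0 0 -0.1 0;0 0 -0.1 0;0 0 0 0"}}

```text
time_s: 9.98
tcp_pos: [0.5016, 0.07, 0.1854]
ee_rot: [[0.168, -0.986, 0.001], [-0.986, -0.168, 0.001], [-0.0, -0.002, -1.0]]
wrist_force: [0.9, -0.5, -0.4]
gripper_width: 0.275
gripper_force: 29.6
```

{"op": "move_arm", "data": {"targets": "0 0 -0.08 0;0 0 -0.08 0;0 0 0 0"}}

```text
time_s: 10.23
tcp_pos: [0.5016, 0.07, 0.1812]
ee_rot: [[0.168, -0.986, 0.001], [-0.986, -0.168, 0.0], [-0.0, -0.001, -1.0]]
wrist_force: [-0.4, -0.2, 0.2]
gripper_width: 0.278
gripper_force: 29.6
```

{"op": "move_arm", "data": {"targets": "0 0 -0.08 0;0 0 0 0;0 0 0 0"}}

```text
time_s: 10.48
tcp_pos: [0.5024, 0.0701, 0.1809]
ee_rot: [[0.169, -0.986, 0.004], [-0.986, -0.169, 0.0], [0.001, -0.004, -1.0]]
wrist_force: [-0.7, 0.3, 7.2]
gripper_width: 0.275
gripper_force: 29.8
```

{"op": "move_arm", "data": {"targets": "0 0 -0.08 0;0 0 0 0;0 0 0 0"}}

```text
time_s: 10.73
tcp_pos: [0.5034, 0.0701, 0.1807]
ee_rot: [[0.17, -0.985, 0.006], [-0.985, -0.17, -0.0], [0.001, -0.006, -1.0]]
wrist_force: [-2.2, -0.3, 15.0]
gripper_width: 0.279
gripper_force: 30.2
```

{"op": "move_arm", "data": {"targets": "-0.036 0.213 0 0;-0.036 0.213 -0.01 0;-0.036 0.213 -0.02 0;-0.036 0.213 -0.02 0;-0.036 0.213 -0.03 0;-0.036 0.213 -0.03 0;0 0 0 0"}}

```text
time_s: 11.32
tcp_pos: [0.4977, 0.1029, 0.1778]
ee_rot: [[0.17, -0.985, 0.006], [-0.985, -0.17, 0.001], [0.0, -0.006, -1.0]]
wrist_force: [-1.9, 1.5, 14.6]
gripper_width: 0.279
gripper_force: 30.3
```

```bash
python3 -c "
from st import *
A,B=yel();st()
"
```

```text
dir [-0.044  0.038  0.998] z.15 [0.4957 0.0892 0.15  ] [([[372.0, 255.0], [379.0, 218.0]], [367, 218, 16, 38, 256]), ([[322.0, 309.0], [326.0, 277.0]], [316, 277, 16, 33, 323])]
[0.4977 0.1026 0.1779] F [-2.1  0.4 15.4] w 24.5 30.3 [ 30.  13. -20.   0. -57. -20.] 11.4167
```

{"op": "move_arm", "data": {"targets": "-0.041 0.245 -0.05 0;-0.041 0.245 -0.06 0;-0.041 0.245 -0.07 0;-0.041 0.245 -0.075 0;-0.041 0.24 -0.085 0;-0.041 0.24 -0.09 0;-0.041 0.235 -0.105 0;-0.04 0.23 -0.11 0;-0.04 0.225 -0.12 0;-0.04 0.225 -0.125 0"}}

```text
time_s: 12.25
tcp_pos: [0.4875, 0.1638, 0.1551]
ee_rot: [[0.169, -0.986, 0.006], [-0.986, -0.169, 0.004], [-0.003, -0.007, -1.0]]
wrist_force: [-3.9, 5.3, 11.3]
gripper_width: 0.277
gripper_force: 30.2
```

```bash
python3 -c "
from st import *
A,B=yel();st()
"
```

```text
dir [-0.109  0.452  0.885] z.15 [0.4676 0.163  0.15  ] [([[386.0, 255.0], [413.0, 223.0]], [383, 222, 30, 35, 397]), ([[324.0, 334.0], [329.0, 334.0]], [324, 334, 6, 2, 10])]
[0.4874 0.1642 0.1547] F [-2.8  4.  11.2] w 24.3 30.2 [ 37.  15. -21.   0. -54. -27.] 12.35
```

{"op": "move_arm", "data": {"targets": "-0.056 0.327 -0.204 0;-0.054 0.315 -0.22 0;-0.052 0.307 -0.24 0;-0.05 0.29 -0.252 0;-0.047 0.276 -0.268 0;-0.045 0.264 -0.28 0;-0.043 0.252 -0.296 0;-0.04 0.232 -0.312 0;-0.037 0.217 -0.32 0;-0.034 0.2 -0.332 0"}}

```text
time_s: 13.18
tcp_pos: [0.4741, 0.2287, 0.0828]
ee_rot: [[0.168, -0.986, 0.0], [-0.986, -0.168, -0.0], [0.0, -0.0, -1.0]]
wrist_force: [0.2, 0.8, 2.4]
gripper_width: 0.274
gripper_force: 30.0
```

```bash
python3 -c "
from st import *
A,B=yel();st()
"
```

```text
dir [0.309 0.503 0.807] z.15 [0.4956 0.258  0.15  ] [([[398.0, 259.0], [441.0, 243.0]], [398, 234, 42, 28, 397]), ([[322.0, 391.0], [336.0, 384.0]], [325, 384, 13, 14, 35])]
[0.4735 0.2279 0.0817] F [ 1.2 -1.6 -0.4] w 23.9 30.0 [ 43.  21. -24.   0. -45. -34.] 13.2833
```

{"op": "move_arm", "data": {"targets": "-0.031 0.18 -0.344 0;-0.028 0.165 -0.348 0;-0.025 0.146 -0.36 0;-0.022 0.13 -0.368 0;-0.019 0.11 -0.376 0;-0.015 0.087 -0.376 0;-0.012 0.07 -0.384 0;0 0 0 0"}}

```text
time_s: 13.95
tcp_pos: [0.4695, 0.25, 0.0175]
ee_rot: [[0.169, -0.986, -0.002], [-0.986, -0.169, -0.002], [0.002, 0.003, -1.0]]
wrist_force: [0.6, 0.4, 0.5]
gripper_width: 0.276
gripper_force: 30.0
```

```bash
python3 -c "
from st import *
A,B=yel();st()
"
```

```text
dir [-0.519  0.171  0.837] z.15 [0.3324 0.262  0.15  ] [([[430.0, 239.0], [433.0, 228.0]], [428, 228, 6, 12, 33]), ([[325.0, 419.0], [338.0, 417.0]], [325, 416, 14, 4, 21])]
[0.47   0.2501 0.019 ] F [-0.2 -1.3 -0.9] w 23.9 30.0 [ 45.  27. -26.   0. -37. -36.] 14.05
```

{"op": "move_arm", "data": {"targets": "0 0.04 -0.12 0;0 0.02 -0.1 0;0 0 0 0;0 0 0 0"}}

```text
time_s: 14.38
tcp_pos: [0.4703, 0.2517, 0.0144]
ee_rot: [[0.168, -0.986, 0.0], [-0.986, -0.168, -0.0], [0.0, 0.0, -1.0]]
wrist_force: [-0.8, -0.5, 0.6]
gripper_width: 0.276
gripper_force: 30.0
```

```bash
python3 -c "
from st import *
st()
B=snap('side','b5.png');A=snap('scene','a5.png')
cv2.imwrite('pics/m5.png',np.hstack([cv2.resize(B['im'][280:460,250:390],(420,540)),cv2.resize(A['im'][200:330,320:410],(374,540))]))
"
```

```text
[0.4703 0.2517 0.0144] F [-0.8 -0.5  0.6] w 24.0 30.0 [ 46.  27. -26.   0. -36. -36.] 14.3833
```

View pics/m5.png

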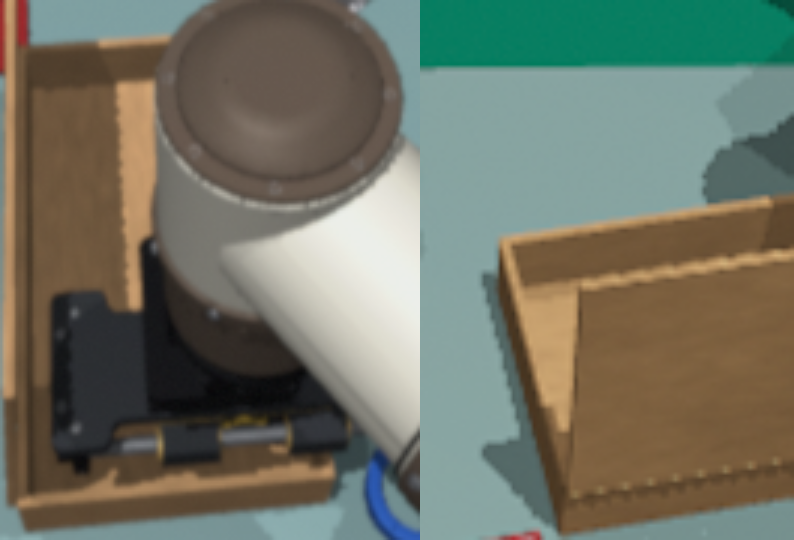

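The arm hides the driver from both cameras, though the gripper body is clear of the lid. I keep lowering, guided by force.

{"op": "move_arm", "data": {"targets": "0 0 -0.08 0;0 0 -0.08 0;0 0 0 0;0 0 0 0"}}

```text
time_s: 14.82
tcp_pos: [0.4705, 0.2524, 0.0104]
ee_rot: [[0.168, -0.986, 0.001], [-0.986, -0.168, 0.001], [-0.001, -0.001, -1.0]]
wrist_force: [-0.3, 0.8, 3.0]
gripper_width: 0.272
gripper_force: 30.0
```

{"op": "move_arm", "data": {"targets": "0 0 -0.08 0;0 0 0 0;0 0 0 0"}}

```text
time_s: 15.07
tcp_pos: [0.4707, 0.2527, 0.0085]
ee_rot: [[0.169, -0.986, 0.001], [-0.986, -0.169, 0.001], [-0.001, -0.001, -1.0]]
wrist_force: [-1.6, 2.7, 3.7]
gripper_width: 0.27
gripper_force: 30.0
```

```bash
python3 -c "
from st import *
st();print(sense()['moment'])
W=snap('wrist','w5.png')
m=cv2.inRange(cv2.cvtColor(W['im'],cv2.COLOR_BGR2HSV),(18,110,60),(35,255,255))
n,l,s,c=cv2.connectedComponentsWithStats(m)
for k in range(1,n):
    if s[k,4]>40: print(s[k],[onz(W,c[k],z).round(3).tolist() for z in(.017,)])
"
```

```text
[0.4707 0.2527 0.0085] F [-1.6  2.7  3.7] w 23.5 30.0 [ 46.  28. -27.  -0. -35. -36.] 15.0667
[ 0.47142493  0.31402652 -0.05639894]
[  155     0   200   307 32801] [[0.5, 0.19, 0.017]]
[ 332    0   85  143 5509] [[0.464, 0.159, 0.017]]
[ 452    0   22   94 1215] [[0.438, 0.148, 0.017]]
[223 288  19  77 858] [[0.502, 0.267, 0.017]]
[388 288  19  77 862] [[0.437, 0.256, 0.017]]
[326 348  21   5  80] [[0.459, 0.27, 0.017]]
[  92  374  481   25 8691] [[0.451, 0.286, 0.017]]
```

{"op": "move_arm", "data": {"targets": "0 0 -0.06 0;0 0 0 0;0 0 0 0"}}

```text
time_s: 15.37
tcp_pos: [0.4708, 0.2524, 0.0069]
ee_rot: [[0.169, -0.986, 0.001], [-0.986, -0.169, 0.001], [-0.001, -0.001, -1.0]]
wrist_force: [-0.8, 2.5, 4.0]
gripper_width: 0.271
gripper_force: 30.0
```

```bash
python3 -c "
from st import *
st()
W=snap('wrist','w6.png');hsv=cv2.cvtColor(W['im'],cv2.COLOR_BGR2HSV)
# high-saturation yellow
for smin in (170,200,220):
    m=cv2.inRange(hsv,(22,smin,60),(33,255,255));n,l,s,c=cv2.connectedComponentsWithStats(m)
    print(smin,[(s[k].tolist()) for k in range(1,n) if s[k,4]>60])
# sample row profile along columns in the clear area
for y in (40,100,160,220,280,320): print(y,[tuple(int(v) for v in hsv[y,x]) for x in range(200,460,20)])
"
```

```text
[0.4708 0.2524 0.0069] F [-0.8  2.5  4. ] w 23.6 30.0 [ 46.  28. -27.   0. -35. -36.] 15.3667
170 [[280, 70, 74, 237, 13830]]
200 [[280, 70, 74, 236, 13732]]
220 [[281, 71, 72, 234, 13379]]
40 [(20, 121, 251), (21, 118, 252), (21, 117, 253), (23, 105, 254), (23, 109, 254), (19, 122, 248), (0, 4, 248), (21, 114, 252), (22, 112, 253), (22, 111, 253), (17, 131, 242), (14, 139, 134), (15, 131, 125)]
100 [(22, 114, 253), (22, 110, 254), (22, 110, 254), (22, 112, 253), (21, 217, 206), (13, 122, 115), (23, 207, 233), (13, 135, 104), (15, 141, 212), (23, 107, 254), (18, 129, 243), (14, 139, 110), (14, 131, 109)]
160 [(22, 114, 253), (22, 112, 253), (22, 115, 253), (23, 113, 254), (20, 186, 195), (23, 255, 223), (24, 255, 231), (24, 255, 227), (16, 142, 196), (15, 139, 197), (16, 136, 152), (15, 130, 100), (16, 128, 96)]
220 [(15, 135, 153), (15, 137, 149), (15, 137, 160), (16, 137, 190), (20, 174, 157), (24, 255, 218), (24, 255, 225), (24, 255, 223), (16, 138, 151), (16, 136, 152), (16, 133, 144), (16, 131, 97), (15, 128, 96)]
280 [(13, 44, 41), (15, 58, 44), (15, 131, 132), (16, 133, 119), (20, 163, 69), (24, 254, 174), (24, 251, 175), (24, 248, 174), (15, 99, 36), (16, 135, 142), (165, 15, 33), (90, 8, 32), (120, 16, 32)]
320 [(120, 6, 43), (10, 20, 38), (0, 3, 73), (0, 7, 74), (15, 7, 74), (20, 10, 76), (15, 6, 90), (30, 3, 89), (120, 3, 89), (120, 3, 89), (20, 166, 144), (110, 15, 52), (105, 20, 52)]
```

```bash
python3 -c "
from st import *
W=snap('wrist','w7.png');hsv=cv2.cvtColor(W['im'],cv2.COLOR_BGR2HSV)
m=cv2.inRange(hsv,(18,160,60),(33,255,255))
tc=sense()['tcp_pos']
for y in(90,120,150,200,250,290):
    x=np.flatnonzero(m[y,260:380])+260;
    a,b=onz(W,(x[0],y),.019),onz(W,(x[-1],y),.019);print(y,x[0],x[-1],'w',np.linalg.norm(a-b).round(4),((a+b)/2-tc).round(4))
print('end',(onz(W,(317,70),.019)-tc).round(4))
g=cv2.inRange(hsv,(0,0,60),(179,60,255))
print('shaft',[(y,(np.flatnonzero(g[y,280:360])+280)[[0,-1]].tolist()) for y in range(0,70,8) if g[y,280:360].any()])
print('row0',(onz(W,(323,0),.019)-tc).round(4))
"
```

```text
90 279 353 w 0.0248 [ 0.0129 -0.0785  0.0121]
120 280 353 w 0.0248 [ 0.0111 -0.0689  0.0121]
150 280 352 w 0.0249 [ 0.0096 -0.0589  0.0121]
200 280 351 w 0.0252 [ 0.0068 -0.0417  0.0121]
250 281 350 w 0.0252 [ 0.0037 -0.0235  0.0121]
290 280 349 w 0.0259 [ 0.0014 -0.008   0.0121]
end [ 0.0136 -0.0848  0.0121]
shaft [(0, [307, 326]), (8, [307, 326]), (16, [307, 326]), (24, [307, 326]), (32, [307, 326]), (40, [307, 326])]
row0 [ 0.0154 -0.1064  0.0121]
```

The handle measures flat: about 25 mm wide all along, with its end 85 mm from the TCP. Release and rise.

{"op": "move_arm", "data": {"targets": "0 0 0 0;0 0 0 0;0 0 0 0;0 0 0 0;0 0 0 0", "gripper": 36}}

```text
time_s: 15.88
tcp_pos: [0.47, 0.2513, 0.0063]
ee_rot: [[0.168, -0.986, -0.001], [-0.986, -0.168, -0.001], [0.001, 0.001, -1.0]]
wrist_force: [-0.3, 0.6, -0.5]
gripper_width: 0.411
gripper_force: 0.0
```

{"op": "move_arm", "data": {"targets": "0 0 0.2 0;0 0 0.5 0;0 0 0.8 0;0 0 1 0;0 0 1 0;0 0 1 0;0 0 1 0;0 0 1 0;0 0 1 0;0 0 1 0"}}

```text
time_s: 16.72
tcp_pos: [0.4699, 0.2515, 0.2209]
ee_rot: [[0.168, -0.986, 0.0], [-0.986, -0.168, 0.0], [-0.0, -0.0, -1.0]]
wrist_force: [0.3, 0.2, 0.3]
gripper_width: 0.414
gripper_force: 0.0
```

```bash
python3 -c "
from st import *
st()
B=snap('side','b8.png');W=snap('wrist','w8.png')
for n,c in(('W',W),('B',B)):
    e,s=axis(c,(20,160,60),(33,255,255));print(n,e.round(0).tolist(),s,[onz(c,p,.017).round(4).tolist() for p in e])
A=snap('scene','a8.png')
"
```

```text
[0.4699 0.2515 0.2209] F [0.3 0.2 0.3] w 36.0 0.0 [ 46.  13. -13.  -0. -64. -36.] 16.7167
W [[130.0, 392.0], [603.0, 385.0]] [ 130  375  474   23 6408] [[0.6281, 0.474, 0.017], [0.1553, 0.384, 0.017]]
B [[330.0, 370.0], [332.0, 426.0]] [323 370  17  57 768] [[0.477, 0.1632, 0.017], [0.4666, 0.2574, 0.017]]
```

The side mask puts the handle flat in the carton from (0.477,0.163) to (0.467,0.257). Now I go over the lid and behind it.

{"op": "move_arm", "data": {"targets": "0 0 1 0;0 0 1 0;0.4 -0.2 0.3 0;1 -0.3 0 0;1 -0.3 0 0;1 -0.3 0 0;1 -0.3 0 0;1 -0.3 0 0;1 -0.3 0 0;1 -0.3 0 0", "gripper": 0}}

```text
time_s: 17.7
tcp_pos: [0.6558, 0.1936, 0.2749]
ee_rot: [[0.168, -0.986, -0.003], [-0.986, -0.168, -0.001], [0.001, 0.003, -1.0]]
wrist_force: [-1.1, 1.1, 0.2]
gripper_width: 0.004
gripper_force: 0.0
```

{"op": "move_arm", "data": {"targets": "0.6 -0.3 0 0;0 0 0 0;0 0 0 0"}}

```text
time_s: 17.95
tcp_pos: [0.6701, 0.1862, 0.2742]
ee_rot: [[0.167, -0.986, -0.004], [-0.986, -0.167, -0.001], [0.001, 0.004, -1.0]]
wrist_force: [0.4, 0.2, -0.7]
gripper_width: 0.006
gripper_force: 0.0
```

```bash
python3 -c "
from st import *
st()
A=snap('scene','a9.png');B=snap('side','b9.png')
H=np.array([.601,.175]);ex=np.array([.985,.17]);print('u',(-(sense()['tcp_pos'][:2]-H)@ex).round(4))
"
```

```text
[0.6701 0.1862 0.2742] F [ 0.4  0.2 -0.7] w 0.5 0.0 [ 29.  28.  17.  -0. -79. -19.] 17.95
u -0.0695
```

{"op": "move_arm", "data": {"targets": "0 0 -1 0;0 0 -1 0;0 0 -1 0;0 0 -0.75 0;0 0 0 0;-0.4 -0.07 0 0;-0.4 -0.07 0 0;-0.4 -0.07 0 0;-0.4 -0.07 0 0"}}

```text
time_s: 18.8
tcp_pos: [0.6299, 0.1805, 0.185]
ee_rot: [[0.169, -0.986, 0.002], [-0.986, -0.169, 0.001], [-0.0, -0.003, -1.0]]
wrist_force: [0.8, -0.2, -0.4]
gripper_width: 0.009
gripper_force: 0.0
```

{"op": "move_arm", "data": {"targets": "-0.3 -0.05 0 0;-0.3 -0.05 0 0;-0.3 -0.05 0 0"}}

```text
time_s: 19.05
tcp_pos: [0.6074, 0.1765, 0.1841]
ee_rot: [[0.169, -0.986, 0.002], [-0.986, -0.169, 0.001], [-0.0, -0.002, -1.0]]
wrist_force: [-0.5, -0.0, 0.2]
gripper_width: 0.008
gripper_force: 0.0
```

```bash
python3 -c "
from st import *
st()
H=np.array([.601,.175]);ex=np.array([.985,.17]);print('u',(-(sense()['tcp_pos'][:2]-H)@ex).round(4))
r=130
for p in range(90,-1,-6):
    f=np.radians(p);print(p,round(r*np.cos(f)-5*np.sin(f)-15),round(50+r*np.sin(f)+5*np.cos(f)))
"
```

```text
[0.6074 0.1765 0.1841] F [-0.5 -0.   0.2] w 0.7 0.0 [ 31.  24.  -2.   0. -64. -21.] 19.05
u -0.0065
90 -20 180
84 -6 180
78 7 178
72 20 175
66 33 171
60 46 165
54 57 158
48 68 150
42 78 141
36 87 130
30 95 119
24 102 107
18 107 95
12 111 82
6 114 69
0 115 55
```

{"op": "move_arm", "data": {"targets": "-0.51 -0.09 -0.08 0;-0.51 -0.09 -0.12 0;-0.51 -0.09 -0.16 0;-0.51 -0.09 -0.24 0;-0.43 -0.075 -0.28 0"}}

```text
time_s: 19.47
tcp_pos: [0.5461, 0.1656, 0.1622]
ee_rot: [[0.169, -0.986, 0.003], [-0.986, -0.169, 0.001], [-0.001, -0.003, -1.0]]
wrist_force: [1.5, -0.2, 0.7]
gripper_width: 0.007
gripper_force: 0.6
```

```bash
cat >> st.py <<'E'
def lid():
    H=np.array([.601,.175]);ex=np.array([.985,.17]);print('u',(-(sense()['tcp_pos'][:2]-H)@ex).round(4));st()
    B=snap('side','tb.png');A=snap('scene','ta.png')
    for n,c in(('side',B),('scene',A)):
        h=cv2.cvtColor(c['im'],cv2.COLOR_BGR2HSV);m=cv2.inRange(h,(10,90,50),(20,190,255))
        R=(220,200,400,480) if n=='side' else (330,190,520,340)
        x0,y0,x1,y1=R;z=np.zeros_like(m);z[y0:y1,x0:x1]=m[y0:y1,x0:x1]
        k,l,s,q=cv2.connectedComponentsWithStats(z);i=1+np.argmax(s[1:,4]);print(n,s[i])
E
python3 -c "
from st import *
lid()"
```

```text
u 0.0557
[0.5461 0.1656 0.1622] F [ 1.5 -0.2  0.7] w 0.6 0.6 [ 33.  20. -13.   0. -58. -23.] 19.4667
side [  254   320   107   136 10453]
scene [ 339  226  140  102 9497]
```

{"op": "move_arm", "data": {"targets": "-0.43 -0.075 -0.32 0;-0.39 -0.07 -0.36 0;-0.355 -0.06 -0.44 0;-0.315 -0.055 -0.44 0;-0.275 -0.05 -0.48 0;-0.2 -0.035 -0.48 0;-0.16 -0.03 -0.52 0"}}

```text
time_s: 20.15
tcp_pos: [0.4936, 0.1563, 0.0855]
ee_rot: [[0.169, -0.986, 0.002], [-0.986, -0.169, 0.001], [-0.0, -0.002, -1.0]]
wrist_force: [-0.2, -0.5, 1.2]
gripper_width: 0.005
gripper_force: 0.5
```

```bash
python3 -c "
from st import *
lid()"
```

```text
u 0.1089
[0.4936 0.1563 0.0855] F [-0.2 -0.5  1.2] w 0.5 0.5 [ 36.  20. -25.   0. -45. -26.] 20.15
side [  255   288   106   168 10700]
scene [ 339  232  139   96 8794]
```

Contact is light and correct. I press down until the rim resists.

{"op": "move_arm", "data": {"targets": "-0.08 -0.01 -0.4 0;-0.04 0 -0.4 0;0 0 -0.24 0;0 0 -0.1 0;0 0 0 0"}}

```text
time_s: 20.67
tcp_pos: [0.4904, 0.1559, 0.0565]
ee_rot: [[0.168, -0.986, 0.0], [-0.986, -0.168, -0.0], [0.0, -0.0, -1.0]]
wrist_force: [-0.1, 0.4, -0.2]
gripper_width: 0.01
gripper_force: 0.0
```

{"op": "move_arm", "data": {"targets": "0 0 -0.08 0;0 0 0 0;0 0 0 0"}}

```text
time_s: 20.92
tcp_pos: [0.4907, 0.156, 0.0554]
ee_rot: [[0.169, -0.986, 0.002], [-0.986, -0.169, 0.001], [-0.0, -0.002, -1.0]]
wrist_force: [-0.3, -0.8, 4.4]
gripper_width: 0.009
gripper_force: 1.9
```

```bash
python3 -c "
from st import *
lid()"
```

```text
u 0.1118
[0.4907 0.156  0.0554] F [-0.3 -0.8  4.4] w 0.8 1.9 [ 36.  22. -27.   0. -40. -26.] 20.9167
side [  256   293   105   163 10279]
scene [ 339  240  139   88 7777]
```

{"op": "move_arm", "data": {"targets": "0 0 -0.04 0;0 0 0 0;0 0 0 0"}}

```text
time_s: 21.27
tcp_pos: [0.4908, 0.156, 0.0552]
ee_rot: [[0.169, -0.986, 0.002], [-0.986, -0.169, 0.001], [-0.0, -0.002, -1.0]]
wrist_force: [-2.2, -0.7, 11.6]
gripper_width: 0.004
gripper_force: 5.7
```

{"op": "move_arm", "data": {"targets": "0 0 0.3 0;0 0 0.7 0;0 0 1 0;0 0 1 0;0 0 1 0;0 0 1 0;0 0 1 0;-0.5 0 0.5 0;0 0 0 0"}}

```text
time_s: 22.02
tcp_pos: [0.4776, 0.1562, 0.2193]
ee_rot: [[0.168, -0.986, 0.005], [-0.986, -0.168, 0.003], [-0.003, -0.005, -1.0]]
wrist_force: [-0.8, -0.5, -0.6]
gripper_width: 0.004
gripper_force: 0.0
```

```bash
python3 -c "
from st import *
lid()
A=snap('scene','az.png');B=snap('side','bz.png')
for c,bx in((A,(160,200,270,290)),(B,(310,110,355,210))):
    z=np.zeros_like(c['im']);x,y,X,Y=bx;z[y:Y,x:X]=c['im'][y:Y,x:X];c['m']=z
for n,lo,hi in(('r',(0,170,60),(5,255,255)),('b',(108,150,40),(125,255,255))):
    d,at,o=driver(dict(A,im=A['m']),dict(B,im=B['m']),lo,hi);print(n,d.round(3),at(.006).round(3))
# lid free edge corners in side: extreme hull
h=cv2.cvtColor(B['im'],cv2.COLOR_BGR2HSV);m=cv2.inRange(h,(10,90,50),(20,190,255));m[:200]=0;m[:,:220]=0;m[:,400:]=0
m=cv2.morphologyEx(m,cv2.MORPH_CLOSE,np.ones((5,5)))
ct=max(cv2.findContours(m,0,2)[0],key=cv2.contourArea);q=cv2.approxPolyDP(ct,6,True)[:,0];print(q.tolist())
for p in q: print(p,onz(B,p.astype(float),.055).round(3))
"
```

```text
u 0.1247
[0.4776 0.1562 0.2193] F [-0.8 -0.5 -0.6] w 0.3 0.0 [ 37.  10. -17.   0. -63. -27.] 22.0167
side [  256   291   105   165 14602]
scene [ 339  240  139   88 8936]Traceback (most recent call last):
  File "<string>", line 8, in <module>
    d,at,o=driver(dict(A,im=A['m']),dict(B,im=B['m']),lo,hi);print(n,d.round(3),at(.006).round(3))
           ~~~~~~^^^^^^^^^^^^^^^^^^^^^^^^^^^^^^^^^^^^^^^^^^^
  File "h.py", line 30, in driver
    e,st=axis(c,lo,hi); o,d1=ray(c,e[0]);_,d2=ray(c,e[1]); n=np.cross(d1,d2);n/=np.linalg.norm(n);N.append((n,o)); out.append((e.round(0).tolist(),st.tolist()))
         ~~~~^^^^^^^^^
  File "h.py", line 24, in axis
    m,st=ymask(c['im'],lo,hi); p=np.argwhere(m)[:,::-1].astype(np.float32)
         ~~~~~^^^^^^^^^^^^^^^
  File "h.py", line 22, in ymask
    k=1+np.argmax(s[1:,4]); return ((l==k)&(m>0)),s[k]
        ~~~~~~~~~^^^^^^^^^
    return _wrapfunc(a, 'argmax', axis=axis, out=out, **kwds)
    return bound(*args, **kwds)
ValueError: attempt to get argmax of an empty sequence
```

The lid stopped hard at the rim height of 0.055 m. I move the arm out of the cameras' view and check again.

{"op": "move_arm", "data": {"targets": "-0.4 1 0.5 0;-0.4 1 0.5 0;-0.4 1 0 0;-0.4 1 0 0;-0.4 1 0 0;-0.4 1 0 0;-0.4 1 0 0;0 1 0 0;0 1 0 0;0 1 0 0"}}

```text
time_s: 23.05
tcp_pos: [0.407, 0.4066, 0.2392]
ee_rot: [[0.168, -0.986, -0.002], [-0.986, -0.168, -0.003], [0.002, 0.002, -1.0]]
wrist_force: [0.3, -0.2, 0.2]
gripper_width: 0.0
gripper_force: 0.0
```

{"op": "move_arm", "data": {"targets": "-0.5 0.6 0 0;-0.5 0.6 0 0;-0.5 0.6 0 0;-0.5 0.6 0 0;0 0 0 0"}}

```text
time_s: 23.47
tcp_pos: [0.3558, 0.4675, 0.2387]
ee_rot: [[0.171, -0.985, -0.002], [-0.985, -0.171, -0.003], [0.002, 0.002, -1.0]]
wrist_force: [0.2, -0.1, -0.3]
gripper_width: 0.008
gripper_force: 0.0
```

```bash
python3 -c "
from st import *
lid()
A=snap('scene','az.png');B=snap('side','bz.png')
for c,bx in((A,(160,200,270,290)),(B,(310,110,355,210))):
    z=np.zeros_like(c['im']);x,y,X,Y=bx;z[y:Y,x:X]=c['im'][y:Y,x:X];c['m']=z
h=cv2.cvtColor(B['im'],cv2.COLOR_BGR2HSV);m=cv2.inRange(h,(10,90,50),(20,190,255));m[:200]=0;m[:,:220]=0;m[:,400:]=0
m=cv2.morphologyEx(m,cv2.MORPH_CLOSE,np.ones((5,5)))
ct=max(cv2.findContours(m,0,2)[0],key=cv2.contourArea);q=cv2.approxPolyDP(ct,6,True)[:,0]
for p in q: print(p,onz(B,p.astype(float),.055).round(3))
for n,lo,hi in(('r',(0,170,60),(5,255,255)),('b',(108,150,40),(125,255,255))):
    d,at,o=driver(dict(A,im=A['m']),dict(B,im=B['m']),lo,hi);print(n,d.round(3),at(.006).round(3))
# change vs first pictures outside moved things
for n,c in(('scene',A),('side',B)):
    f=cv2.imread('pics/'+n+'1.png');df=(cv2.absdiff(f,c['im']).max(2)>60).astype(np.uint8)
    k,l,s,q=cv2.connectedComponentsWithStats(df);print(n,[s[i].tolist() for i in range(1,k) if s[i,4]>60])
"
```

```text
u 0.1918
[0.3558 0.4675 0.2387] F [ 0.2 -0.1 -0.3] w 0.7 0.0 [ 68.  18.  -3.  -0. -69. -59.] 23.4667
side [  256   289   105   167 15250]
scene [ 339  240  139   89 8940]
[338 289] [0.472 0.019 0.055]
[257 294] [0.623 0.044 0.055]
[259 455] [0.572 0.318 0.055]
[359 442] [0.426 0.288 0.055]
r [-0.016 -0.157  0.988] [ 0.509 -0.249  0.006]
b [0.018 0.098 0.995] [ 0.48  -0.175  0.006]
scene [[611, 3, 29, 43, 733], [577, 27, 34, 39, 538], [314, 45, 13, 18, 155], [326, 47, 17, 15, 81], [557, 60, 19, 26, 349], [617, 77, 23, 19, 305], [578, 85, 17, 8, 61], [530, 87, 61, 42, 1467], [299, 88, 22, 23, 157], [323, 95, 22, 18, 129], [582, 95, 35, 37, 610], [606, 97, 34, 28, 166], [330, 107, 17, 21, 103], [349, 129, 14, 12, 86], [567, 144, 54, 19, 569], [491, 166, 21, 12, 137], [447, 189, 58, 36, 1112], [165, 237, 19, 34, 402], [342, 243, 113, 26, 1111], [351, 246, 148, 71, 5725]]
side [[313, 115, 13, 33, 262], [586, 222, 14, 13, 118], [570, 238, 21, 44, 441], [599, 242, 13, 40, 209], [251, 269, 106, 179, 6659], [589, 332, 29, 29, 518], [586, 360, 30, 10, 126], [605, 443, 35, 37, 759]]
```

The lid lies flat on the carton outline. Red and blue are unchanged, and nothing else moved.

```bash
python3 -c "
from station import *
print(finish_job())"
```

```text
the job is handed in; nothing more can be done
None
```

The yellow screwdriver was lowered into the carton while still held, lies flat there, and the lid is fully shut; the red and blue screwdrivers and everything else stayed put, and the job is handed in at about 23.5 s with no verdict shown.

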